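# Open the test-strip jar in the supply case and hold its cap ready

### The arm

A 6-joint arm with a two-finger parallel gripper is mounted at the origin on the work surface. World frame = base frame: x ahead of the robot, y to its left, z up, the work surface at z = 0. Lengths are in m, angles in rad, forces in N, time in s.
With the tool pointing down it reaches from about 0.35 to 0.975 m from the base axis. Payload 7.1 kg.
Tool frame: the origin (TCP) lies midway between the tips of the shut fingers; the grasp point (between the pads) lies 19 mm behind it; z points along the fingers, x is the direction in which the jaws open and shut, and the axes are right-handed (so a half turn about z gives the same grasp; the last joint's range is limited). The gripper opens to 88 mm and grips with 3 to 60 N. Pads are 20 mm wide; open, the fingers measure 115 mm over their backs; the gripper's body (75 mm by 178 mm) begins 61 mm behind the grasp point.
Start: joints at [-0.019, 0.423, 1.63, -0, 1.089, -0.019], TCP at [0.625, 0, 0.223] pointing down, gripper open.
Joint ranges: [-3, 3], [-0.9, 2.11], [0.09, 2.58], [-1.31, 4.45], [0.11, 2.69], [-2.54, 2.54]. Speed limits (rad/s): [2.39, 2.39, 3.01, 3.14, 3.14, 3.14].

### API

Orientations are given as a unit quaternion [w, x, y, z].
In Python, from station import move_pose, movel, movej, command_gripper, wait, inverse_kinematics, read_camera, camera_info, MotionError, job_done, get_time, get_joint_pos, get_qvel, get_effort, get_tcp_pos, get_ee_rot, get_ft_force, get_ft_torque, get_grip_width gives the robot as it stands. Calls block until the motion is done:
- move_pose(position, orientation): joint-space move of the TCP to a pose.
- movel(position, frame=None, v=0.15, until_force=None): straight line of the TCP; frame=None keeps the orientation; v is the mean speed in m/s. With until_force (N) it stops when the force on the tool has changed by that much, and returns True; else False.
- movej(angles): joint-space move.
- command_gripper(opening): opening from 0.0 (shut) to 1.0 (fully open); the grip force is fixed at half the most; returns when the fingers have stopped.
- wait(seconds).
- inverse_kinematics(position, orientation): joint angles nearest the present ones, or None.
- read_camera(name): name is "scene" or "side" or "wrist"; returns the picture (384x512x3 uint8, red, green, blue); there is no depth.
- camera_info(name): a dict with "intrinsics" (3x3 intrinsics, pixels), "T" (4x4, takes a point from camera to world coordinates); the wrist camera has in their place "tool_from_camera" (4x4, takes a point from camera to tool coordinates, whose origin is the TCP and whose axes are the tool frame's). Camera axes: x right, y up, looking along -z (the intrinsics and any distortion apply to the point x, -y, -z); pixel columns grow to the right and rows downward; lengths in m; the calibration is good to about 2 mm. A picture is of the moment at which its call begins: read the wrist's pose just before it. camera_info takes no time and is no camera call.
A pose or a line that the arm cannot do raises MotionError and nothing moves.
- job_done(): hands the job in, once; it reports no verdict.
Readings, each from a call of its own:
- get_time(): time.
- get_joint_pos(): joint angles.
- get_qvel(): joint speeds.
- get_effort(): joint torques, N m.
- get_tcp_pos(): TCP position.
- get_ee_rot(): TCP orientation.
- get_ft_force(): force on the tool from outside, world axes, zero at the start.
- get_ft_torque(): the same for the moment, N m.
- get_grip_width(): opening from 0.0 (shut) to 1.0 (fully open).
Only numpy, scipy, OpenCV 4.12 (cv2) and the standard library are available. Lean on these libraries where they do the work, as an engineer would, in place of code of your own. Each camera call takes 0.05 s, during which the arm holds its last target.

### The job

Raise the clear lid of the supply case to about 80 degrees, just short of upright, where its stiff hinge keeps it as a shield for the open jar. Then unscrew the tight cap of the square jar counter-clockwise, with the jar staying seated and upright in its square nest, stop turning when the cap comes free, and lift it straight up. Finish while holding the cap in the gripper, level and roughly two centimetres above the jar's mouth, and leave the other things on the desk alone.

Things in the scene. Friction and masses are not known exactly. Their poses are not given: they have to be found in the camera images.
- lid (a joint): opening angle of the case's flat clear lid in rad: 0 = shut and level, 1.40 = 80 degrees, stop at 2.1. It starts shut or slightly ajar. The stiff hinge (friction 0.5 N m) keeps the lid at any angle; it takes 3 to 4 N at the grip
- lid_hinge (a point): point on the lid's hinge line at the middle of the case's far edge, 104 mm above the desk. The hinge line is this frame's y axis (level); with the lid shut its x axis points from the grip to the hinge, and opening turns about +y, so the grip end rises. The frame turns with the lid. The lid is 200 mm deep, 240 mm wide, 6 mm thick
- lid_grip (a point): centre of the lid's grip: grey round bar, 18 mm diameter, 30 mm long, parallel to the hinge line, on a 16 mm wide tongue 28 mm out past the lid's near edge; 228 mm from the hinge and 3.5 mm above it when shut. Pinched from above by its two flat ends (closing along the hinge line), it turns between the fingers as the lid rises. Same axes as lid_hinge
- case_floor (a point): centre of the supply case's inner floor, 5 mm above the desk. White open case, 200 mm along its x (away from the robot) by 240 mm along its y, 104 mm high, walls 5 mm, fixed to the desk; z up. A carton 50 mm high stands in the far half
- nest: black square rubber nest fixed on the case floor, its axis 45 mm on the robot's side of the case's middle; origin at the centre of its underside, axes parallel to the case's. Outside 74 mm square, 28 mm high, pocket 63 mm square with a 5 mm floor. It stops the jar from turning but not from being lifted out
- jar_center (a point): centre of the jar's square lower part, 60 by 60 by 50 mm, amber, about 300 g, loose in the nest with 1.5 mm play a side; z up along the jar, x and y square to its sides. The shoulder is 25 mm above, then a round neck 32 mm in diameter with two thread segments
- jar_mouth (a point): centre of the jar's mouth (top of the neck), 55 mm above jar_center; same axes. A sprung seal in it pushes the closed cap up with 9 N, which makes it tight: turning takes some 0.3 N m. The cap does not rise while turning; pulled before it is free, it lifts the jar out with it. To clear the mouth the cap must rise 20 mm
- cap_center (a point): centre of the round black screw cap: 52 mm diameter, 26 mm high, 40 g. Closed, it is 7 mm below jar_mouth, its underside 10 mm above the jar's shoulder, its top 9 mm below the case's rim. Angle of its x axis from the jar's, counter-clockwise seen from above: -0.2 to 0.1 rad at the start, threads free from 1.0, stop at about 1.75
- spray_center (a point): centre of a white bottle beside the case, 44 mm in diameter and 130 mm high, a bystander
- vial_center (a point): centre of a small grey vial with a black cap, 30 mm in diameter and 55 mm high, a bystander
- meter_center (a point): centre of a grey hand meter lying on the desk, 95 by 55 by 18 mm, a bystander
- sharps_center (a point): centre of a yellow round bin with a red lid, 106 mm in diameter and 128 mm high, a bystander

How it is judged:
By the outcome, as a careful person would: the job done as asked, in the order asked, and still so for the second after the job is handed in, while the arm keeps its last pose, push and grip.
It also fails if it takes over 56 s, if anything falls off the work surface, if the arm or the gripper's body presses on something with over 40 N, if the wrist force passes 120 N, or if a joint passes its speed limit or range.

## Working session

There is one attempt and no reset: what is moved stays moved. The work goes in short steps, each a Python script; the robot and the scene stay as the last script left them, time stands still between calls to the robot, and variables do not carry over. Pictures are saved under pics/ and viewed, and the job is handed in when it is done.

```bash
ls; mkdir -p pics; python3 - <<'E'
from station import *
import cv2, numpy as np
np.set_printoptions(precision=4,suppress=True)
for n in ["scene","side","wrist"]:
    im=read_camera(n); cv2.imwrite(f"pics/{n}0.png",im[:,:,::-1]); print(n,camera_info(n))
print(get_time(),get_tcp_pos(),get_ee_rot(),get_grip_width())
E
```

```text
pics
scene {'intrinsics': array([[469.2654,   0.    , 254.2481],
       [  0.    , 469.2654, 195.1753],
       [  0.    ,   0.    ,   1.    ]]), 'T': array([[-0.4396, -0.7406,  0.5082,  1.1188],
       [ 0.8982, -0.3613,  0.2505,  0.289 ],
       [-0.0019,  0.5666,  0.824 ,  0.949 ],
       [ 0.    ,  0.    ,  0.    ,  1.    ]])}
side {'intrinsics': array([[475.6548,   0.    , 257.0867],
       [  0.    , 475.6548, 187.7535],
       [  0.    ,   0.    ,   1.    ]]), 'T': array([[-0.82  ,  0.3735, -0.4337,  0.1643],
       [-0.5723, -0.5411,  0.6162,  0.6458],
       [-0.0045,  0.7535,  0.6574,  0.7505],
       [ 0.    ,  0.    ,  0.    ,  1.    ]])}
wrist {'intrinsics': array([[315.1688,   0.    , 250.9399],
       [  0.    , 315.1688, 188.3999],
       [  0.    ,   0.    ,   1.    ]]), 'tool_from_camera': array([[ 1.    ,  0.0008, -0.0008,  0.0003],
       [ 0.0006, -0.9694, -0.2454, -0.0666],
       [-0.001 ,  0.2454, -0.9694, -0.1611],
       [ 0.    ,  0.    ,  0.    ,  1.    ]])}
0.15 [0.6246 0.     0.2221] [-0.      1.     -0.     -0.0006] 1.000923991364673
```

View pics/scene0.png

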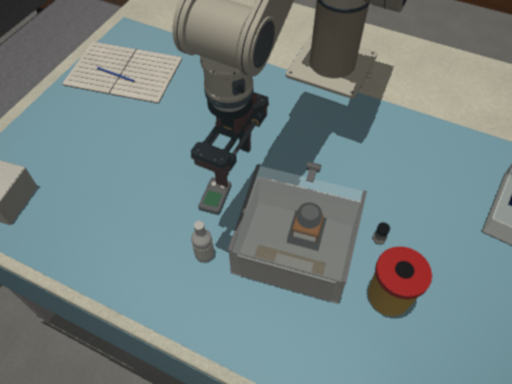

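View pics/side0.png

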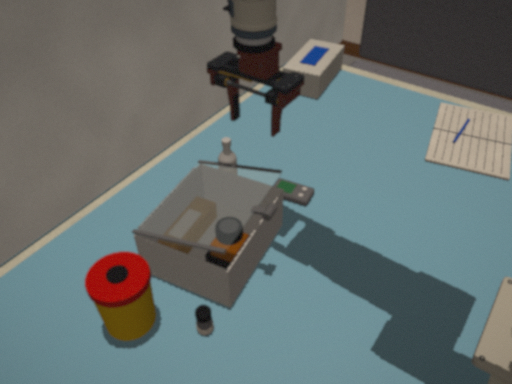

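View pics/wrist0.png

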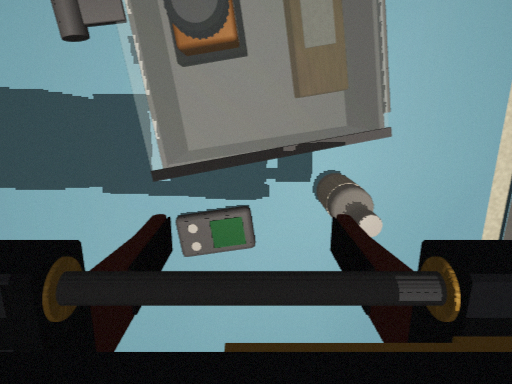

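```bash
cat > h.py <<'E'
from station import *
import cv2, numpy as np
from scipy.spatial.transform import Rotation as R
np.set_printoptions(precision=4,suppress=True)
def rot(q): return R.from_quat([q[1],q[2],q[3],q[0]])
def quat(r): x=r.as_quat(); return [x[3],x[0],x[1],x[2]]
def camT(n,pose=None):
    ci=camera_info(n); K=ci["intrinsics"]
    if n!="wrist": return K,ci["T"]
    p,q=pose if pose else (get_tcp_pos(),get_ee_rot())
    T=np.eye(4);T[:3,:3]=rot(q).as_matrix();T[:3,3]=p
    return K,T@ci["tool_from_camera"]
def px2z(KT,uv,z):
    K,T=KT; d=np.array([(uv[0]-K[0,2])/K[0,0],-(uv[1]-K[1,2])/K[1,1],-1]); d=T[:3,:3]@d
    o=T[:3,3]; return o+d*(z-o[2])/d[2]
def proj(KT,P):
    K,T=KT; c=T[:3,:3].T@(np.asarray(P)-T[:3,3]); return np.array([K[0,2]+K[0,0]*c[0]/-c[2],K[1,2]+K[1,1]*c[1]/c[2]])
def tri(obs):
    A=np.zeros((3,3));b=np.zeros(3)
    for KT,uv in obs:
        o=KT[1][:3,3]; d=px2z(KT,uv,0)-o; d/=np.linalg.norm(d); M=np.eye(3)-np.outer(d,d); A+=M;b+=M@o
    return np.linalg.solve(A,b)
def snap(n,name,crop=None,s=1):
    im=read_camera(n)[:,:,::-1]
    if crop: x0,y0,x1,y1=crop; im=im[y0:y1,x0:x1]
    im=cv2.resize(im,None,fx=s,fy=s,interpolation=cv2.INTER_CUBIC); cv2.imwrite(f"pics/{name}.png",im)
E
python3 - <<'E'
from h import *
im=cv2.imread("pics/scene0.png");cv2.imwrite("pics/scene0c.png",cv2.resize(im[150:310,185:385],None,fx=3.7,fy=3.7,interpolation=cv2.INTER_CUBIC))
im=cv2.imread("pics/side0.png");cv2.imwrite("pics/side0c.png",cv2.resize(im[140:310,120:330],None,fx=3.5,fy=3.5,interpolation=cv2.INTER_CUBIC))
E
```

```text
(no output)
```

View pics/scene0c.png

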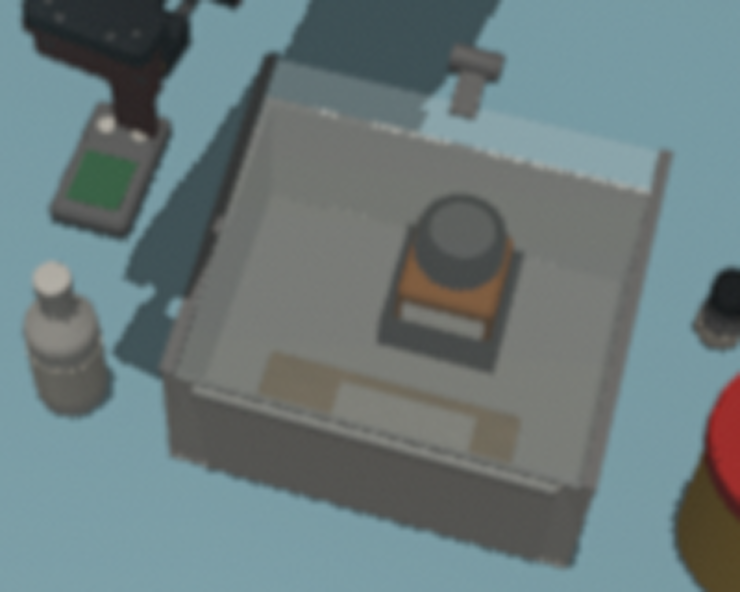

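View pics/side0c.png

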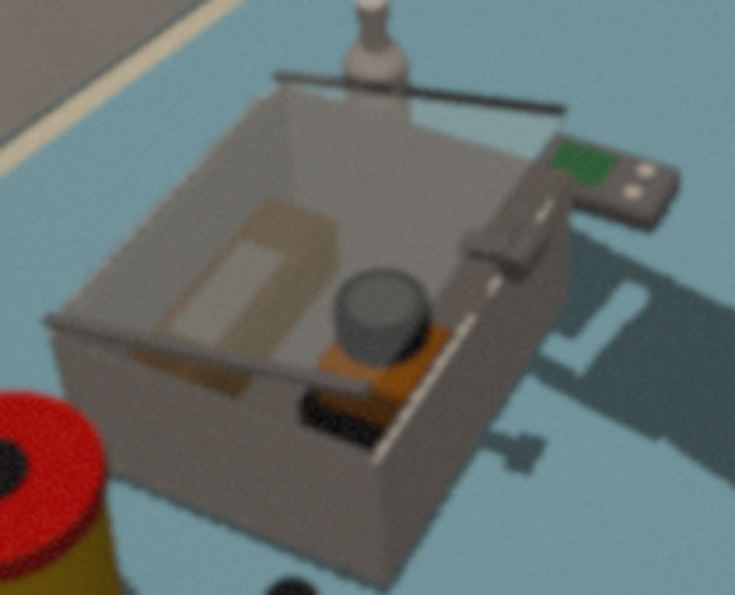

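```bash
python3 - <<'E'
from h import *
S=camT("scene");D=camT("side")
s=lambda x,y:(185+x/3.7,150+y/3.7)
d=lambda x,y:(120+x/3.5,140+y/3.5)
print("grip",tri([(S,s(476,63)),(D,d(500,253))]))
print("cap",px2z(S,s(463,235),.095),px2z(D,d(380,300),.095),tri([(S,s(463,235)),(D,d(380,300))]))
print("base farL,farR scene",px2z(S,s(172,457),0),px2z(S,s(572,563),0))
print("side base corners nearR?",px2z(D,d(385,585),0),px2z(D,d(110,475),0))
print("rim scene far",px2z(S,s(165,375),.104),px2z(S,s(590,487),.104))
E
```

```text
grip [0.5099 0.1327 0.1548]
cap [0.5824 0.1584 0.095 ] [0.5783 0.1535 0.095 ] [0.5797 0.1556 0.0936]
base farL,farR scene [0.7435 0.0475 0.    ] [0.7015 0.2842 0.    ]
side base corners nearR? [0.5072 0.2487 0.    ] [0.68   0.2789 0.    ]
rim scene far [0.7431 0.0479 0.104 ] [0.7036 0.2787 0.104 ]
```

```bash
cat >> h.py <<'E'
def down(a):
    "tool z down, tool x at world azimuth a"
    x=np.array([np.cos(a),np.sin(a),0]);z=np.array([0,0,-1.]);return quat(R.from_matrix(np.column_stack([x,np.cross(z,x),z])))
E
python3 - <<'E'
from h import *
q=down(np.pi/2+.172)
p=[0.51,0.135,0.30]
print(inverse_kinematics(p,q),inverse_kinematics(p,down(-np.pi/2+.172)))
move_pose(p,q)
print(get_time(),get_joint_pos(),get_tcp_pos(),get_ee_rot())
pose=(get_tcp_pos(),get_ee_rot()); np.save("pose1.npy",np.r_[pose[0],pose[1]])
snap("wrist","w1",None,1.5)
E
```

```text
[ 0.2362  0.193   1.7663 -0.      1.1823 -1.5066] [ 0.2362  0.193   1.7663 -0.      1.1823  1.635 ]
1.4833 [ 0.2359  0.1933  1.7662 -0.0001  1.1822 -1.5056] [0.5101 0.1348 0.2999] [ 0.      0.6442  0.7648 -0.0001]
```

View pics/w1.png

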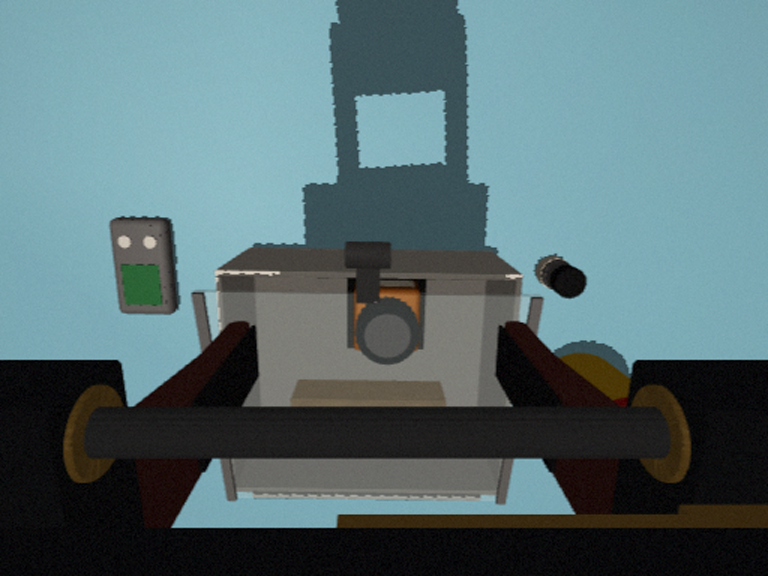

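```bash
python3 - <<'E'
from h import *
P=np.load("pose1.npy");W=camT("wrist",(P[:3],P[3:]));S=camT("scene");D=camT("side")
s=lambda x,y:(185+x/3.7,150+y/3.7)
d=lambda x,y:(120+x/3.5,140+y/3.5)
w=lambda x,y:(x/1.5,y/1.5)
obs=[(W,w(368,255)),(S,s(476,63)),(D,d(500,253))]
g=tri(obs);print("grip",g,[proj(k,g)-u for k,u in obs]); print(tri(obs[:2]),tri([obs[0],obs[2]]))
obs=[(W,w(388,329)),(S,s(463,235)),(D,d(380,300))]
g=tri(obs);print("captop",g,[proj(k,g)-u for k,u in obs],px2z(*obs[0],.095))
a=px2z(W,w(217,272),.104);b=px2z(W,w(521,275),.104);print("near rim",a,b,np.linalg.norm(a-b),np.arctan2(a[0]-b[0],b[1]-a[1]))
a=px2z(W,w(232,499),.104);b=px2z(W,w(503,500),.104);print("far rim",a,b,np.linalg.norm(a-b),np.arctan2(a[0]-b[0],b[1]-a[1]))
print("bar ends",px2z(W,w(345,255),.153),px2z(W,w(391,255),.153))
im=cv2.imread("pics/w1.png");cv2.imwrite("pics/w1c.png",cv2.resize(im[220:520,180:560],None,fx=2,fy=2))
E
```

```text
grip [0.5076 0.1305 0.1523] [array([1.9929, 3.6314]), array([0.1682, 0.894 ]), array([ 3.1217, -0.3659])]
[0.5045 0.1284 0.1508] [0.5095 0.1298 0.1482]
captop [0.5777 0.1553 0.0918] [array([-0.3863,  2.4208]), array([-0.6445, -1.3931]), array([-0.2456,  1.8643])] [0.5733 0.155  0.095 ]
near rim [0.5467 0.0155 0.104 ] [0.5091 0.2481 0.104 ] 0.2356233140826942 0.16028728795147157
far rim [0.7495 0.0465 0.104 ] [0.7099 0.282  0.104 ] 0.23877377570874458 0.16679592392676915
bar ends [0.5068 0.1129 0.153 ] [0.5016 0.1429 0.153 ]
```

View pics/w1c.png

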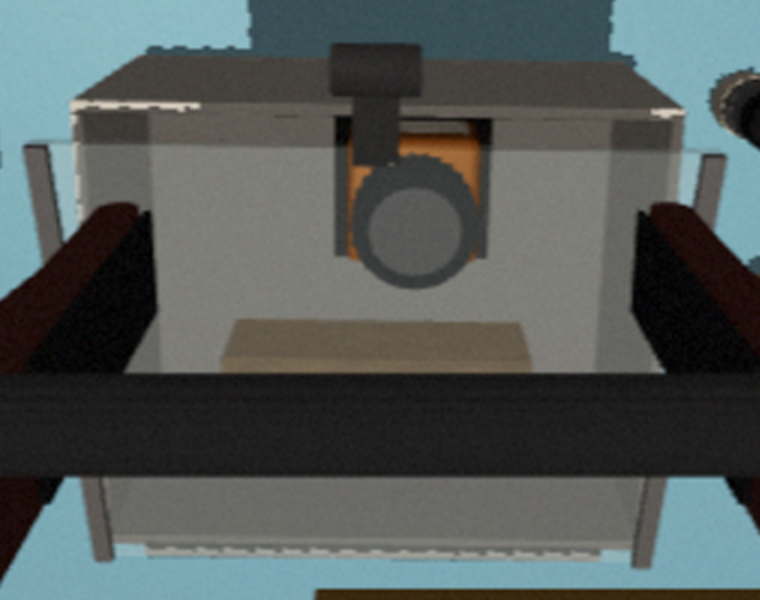

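```bash
python3 - <<'E'
from h import *
g=np.array([.5062,.1295,.151]); q=down(np.pi/2+.166)
command_gripper(0.7)
move_pose(g+[0,0,.02],q)
pose=(get_tcp_pos(),get_ee_rot()); np.save("pose2.npy",np.r_[pose[0],pose[1]])
snap("wrist","w2",None,1.5); snap("side","d2",(180,100,380,250),4)
print(get_time(),pose,get_ft_force())
W=camT("wrist",pose); print(proj(W,g)*1.5)
E
```

```text
2.825 (array([0.5069, 0.1297, 0.1717]), array([0.0002, 0.6461, 0.7633, 0.0002])) [ 0.7715 -0.2586  0.1439]
[376.6105 328.6666]
```

View pics/w2.png

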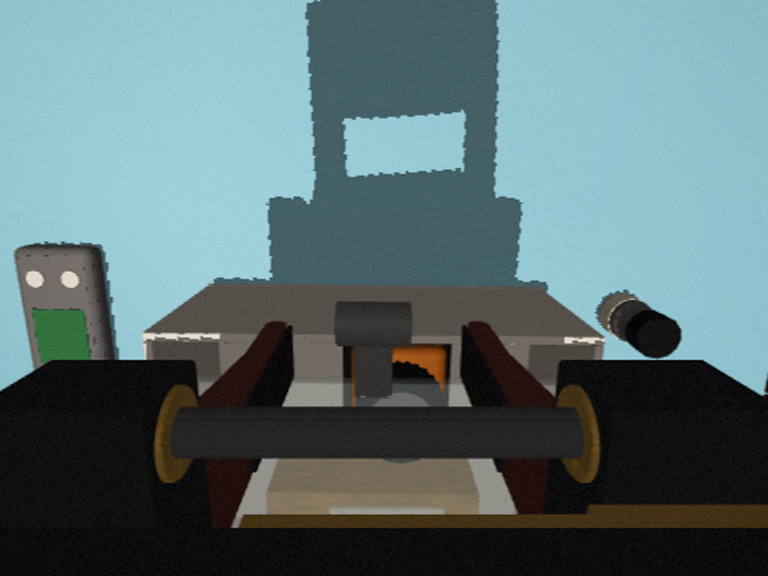

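View pics/d2.png

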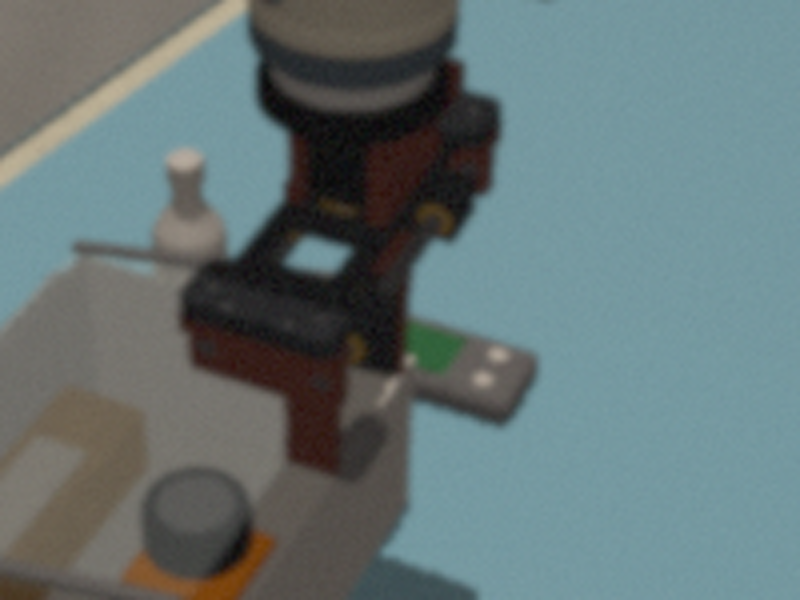

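```bash
python3 - <<'E'
from h import *
w=lambda x,y:(x/1.5,y/1.5)
P=np.load("pose1.npy");W=camT("wrist",(P[:3],P[3:]));P=np.load("pose2.npy");W2=camT("wrist",(P[:3],P[3:]))
S=camT("scene");s=lambda x,y:(185+x/3.7,150+y/3.7)
print(tri([(W,w(368,255)),(W2,w(373,323))]), px2z(W2,w(373,323),.151),px2z(W,w(368,255),.151),px2z(W2,w(373,323),.145),px2z(W,w(368,255),.145))
print(px2z(S,s(476,63),.151),px2z(S,s(476,63),.145))
E
```

```text
[0.5053 0.1279 0.1472] [0.504  0.1277 0.151 ] [0.5046 0.1279 0.151 ] [0.5061 0.1279 0.145 ] [0.5057 0.128  0.145 ]
[0.5046 0.129  0.151 ] [0.4999 0.1278 0.145 ]
```

```bash
python3 - <<'E'
from h import *
g=np.array([.5047,.1281,.1495]); q=down(np.pi/2+.166)
movel(g+[0,0,.02],frame=q,v=.1)
r=movel(g+[0,0,-.019],v=.1,until_force=10)
print(r,get_ft_force(),get_tcp_pos())
snap("wrist","w3",None,1.5)
command_gripper(0.0)
print(get_time(),get_grip_width()*88,get_ft_force(),get_ft_torque(),get_tcp_pos())
snap("wrist","w4",None,1.5); snap("side","d4",(180,100,380,250),4)
E
```

```text
False [-0.0905 -0.5279 -0.1611] [0.5047 0.1281 0.1304]
4.2583 29.969203945821516 [ 0.7067 -1.893   1.3329] [-0.2835 -0.1016 -0.0823] [0.5048 0.1279 0.1307]
```

View pics/w4.png

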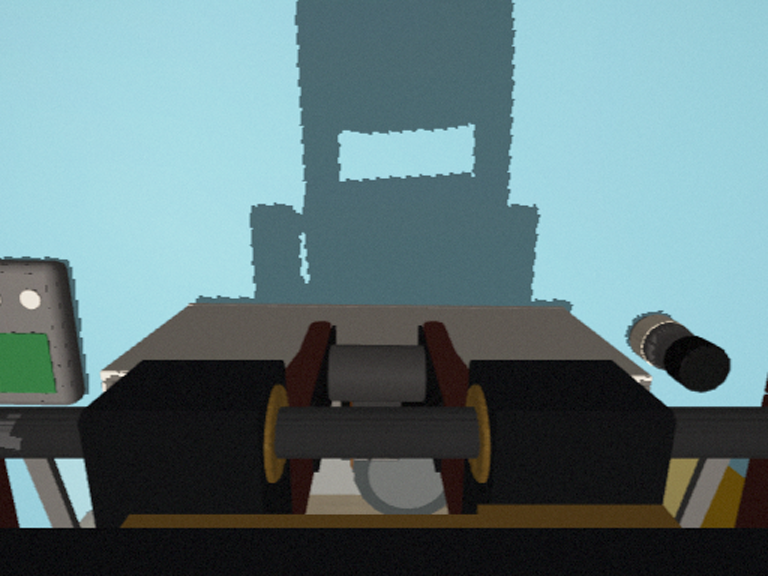

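View pics/d4.png

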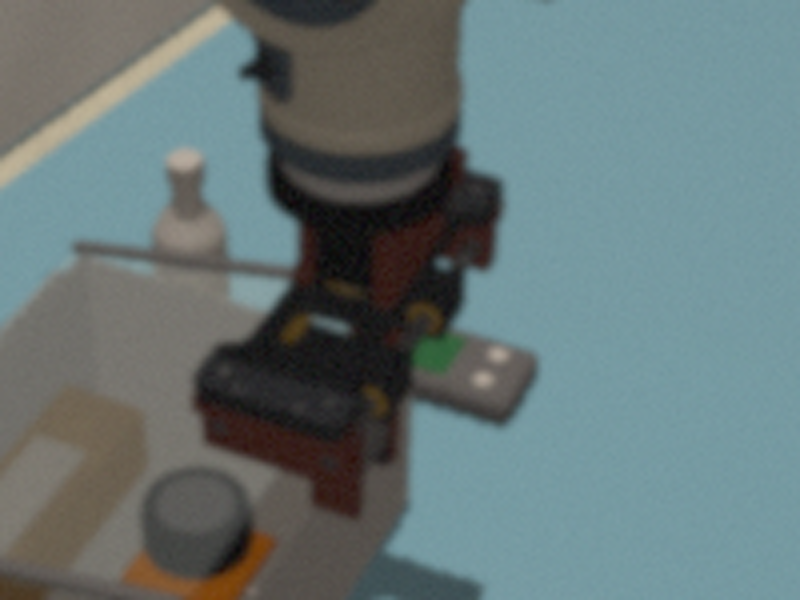

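```bash
cat >> h.py <<'E'
YAW=.166; CX=np.array([np.cos(YAW),np.sin(YAW),0]); HG=np.array([.7251,.1648,.104])
def gp(th,H=HG): return H-CX*(.228*np.cos(th)-.0035*np.sin(th))+np.array([0,0,.228*np.sin(th)+.0035*np.cos(th)])
E
python3 - <<'E'
from h import *
for th in np.arange(.186,.65,.08):
    movel(gp(th)-[0,0,.019],v=.1)
    f=get_ft_force(); n=gp(th)-HG; n/=np.linalg.norm(n); t=np.cross([-CX[1],CX[0],0],n)
    print("%.2f"%th,f,"rad %.1f tan %.1f lat %.1f"%(f@n,f@t,f@[-CX[1],CX[0],0]),get_ft_torque(),get_tcp_pos()-gp(th)+[0,0,.019],get_grip_width()*88)
print(get_time()); snap("side","d5",(100,50,350,300),2.4); snap("wrist","w5",None,1.5)
E
```

```text
0.19 [ 0.7265 -1.7952  0.2746] rad -0.4 tan 0.4 lat -1.9 [-0.1553 -0.1692 -0.05  ] [ 0.0001 -0.     -0.    ] 29.801138729660252
0.27 [ 2.0984 -1.9725  0.3787] rad -1.6 tan 0.8 lat -2.3 [-0.2375 -0.1225 -0.1051] [ 0.0002 -0.      0.0002] 29.80732213395624
0.35 [ 1.3311 -2.221  -0.0845] rad -0.9 tan 0.3 lat -2.4 [-0.3159 -0.2019 -0.1151] [ 0.0001 -0.0001 -0.    ] 29.599601156174316
0.43 [ 1.7817 -3.9855 -0.5874] rad -1.2 tan -0.1 lat -4.2 [-0.4714 -0.1717 -0.1606] [ 0.     -0.0002 -0.0001] 29.72681202090512
0.51 [ 1.5646 -4.6984  0.892 ] rad -0.2 tan 1.2 lat -4.9 [-0.6499 -0.1507 -0.0858] [-0.0001 -0.0002 -0.0003] 29.87990306980161
0.59 [ 1.5754 -5.0352  0.2795] rad -0.4 tan 0.6 lat -5.2 [-0.7726 -0.1532 -0.1187] [-0.0001 -0.0003 -0.0003] 29.732314851136003
6.275
```

View pics/d5.png

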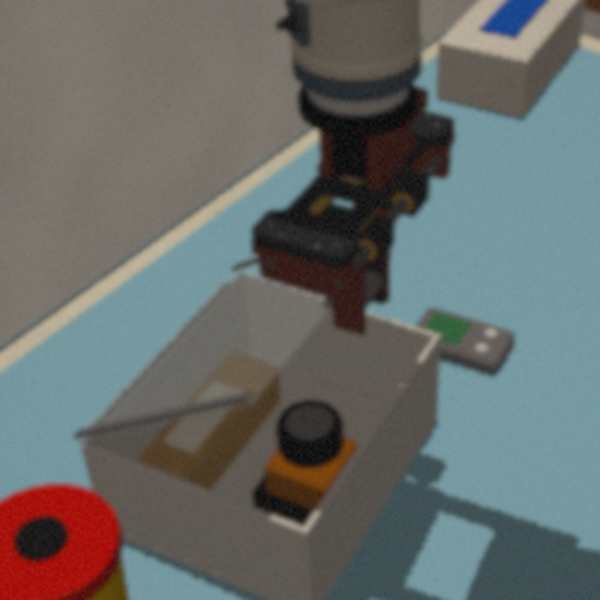

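View pics/w5.png

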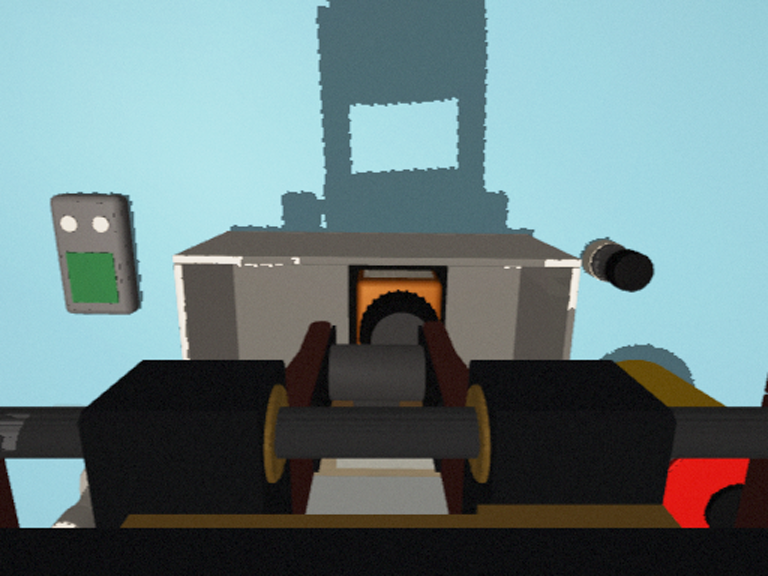

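```bash
python3 - <<'E'
from h import *
L=np.array([-CX[1],CX[0],0]); c=-.0004
for th in list(np.arange(.67,1.38,.09))+[1.40]:
    movel(gp(th)-[0,0,.019]+L*c,v=.12)
    f=get_ft_force(); n=gp(th)-HG; n/=np.linalg.norm(n); t=np.cross(L,n)
    print("%.2f"%th,"rad %.1f tan %.1f lat %.1f c %.4f"%(f@n,f@t,f@L,c),get_ft_torque(),get_grip_width()*88)
    c+=np.clip(.0002*(f@L),-.0008,.0008)
print(get_time(),get_tcp_pos()); snap("side","d6",(100,0,350,250),2.4); snap("scene","s6",(150,0,400,300),2)
E
```

```text
0.67 rad 0.3 tan 0.9 lat -4.2 c -0.0004 [-0.5004 -0.1405 -0.1426] 29.513420227969313
0.76 rad -1.5 tan 0.3 lat 1.1 c -0.0012 [ 0.3291 -0.1447 -0.1214] 29.82998155267922
0.85 rad -3.0 tan 0.4 lat 0.1 c -0.0010 [ 0.2616 -0.3314 -0.1516] 30.01356274235682
0.94 rad -4.2 tan 1.5 lat -0.4 c -0.0010 [ 0.2239 -0.4666 -0.1548] 30.125348679896273
1.03 rad -6.2 tan 1.7 lat -0.0 c -0.0010 [ 0.1015 -0.4793 -0.0646] 30.287713391878654
1.12 rad -6.0 tan -0.1 lat -1.8 c -0.0011 [-0.0273 -0.407  -0.0641] 29.730653617221865
1.21 rad -5.8 tan 0.7 lat -1.0 c -0.0014 [ 0.0161 -0.2707 -0.1017] 29.874805439270833
1.30 rad -4.0 tan 1.2 lat -1.4 c -0.0016 [ 0.0437 -0.2266 -0.0702] 29.44952064677168
1.40 rad -4.7 tan 1.3 lat 0.1 c -0.0019 [ 0.0727 -0.105  -0.0609] 29.88929846542463
9.3 [0.6906 0.1572 0.3103]
```

View pics/d6.png

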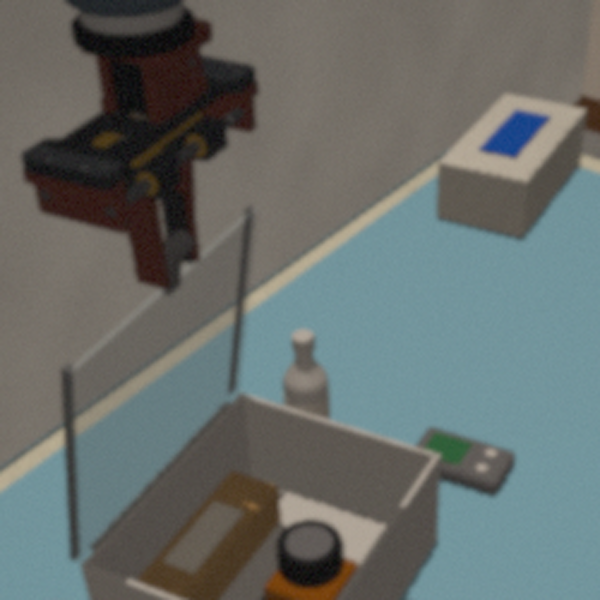

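View pics/s6.png

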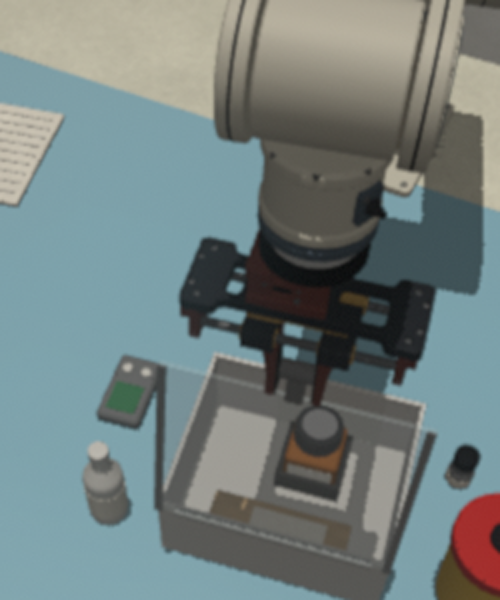

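```bash
python3 - <<'E'
from h import *
command_gripper(0.7)
p=get_tcp_pos(); print(get_ft_force())
movel(p+[0,0,.05],v=.15)
q=down(np.pi/2+.156)
move_pose([.577,.1553,.30],q)
movel([.577,.1553,.24],v=.2)
pose=(get_tcp_pos(),get_ee_rot()); np.save("pose7.npy",np.r_[pose[0],pose[1]]); print(pose)
snap("wrist","w7",(100,60,400,270),2.6); snap("scene","s7",(170,130,400,310),3.4); snap("side","d7",(100,50,330,310),2.3)
print(get_time())
E
```

```text
[0.4912 0.5621 0.0932]
(array([0.578 , 0.1554, 0.2401]), array([-0.  ,  0.65,  0.76, -0.  ]))
11.7333
```

View pics/w7.png

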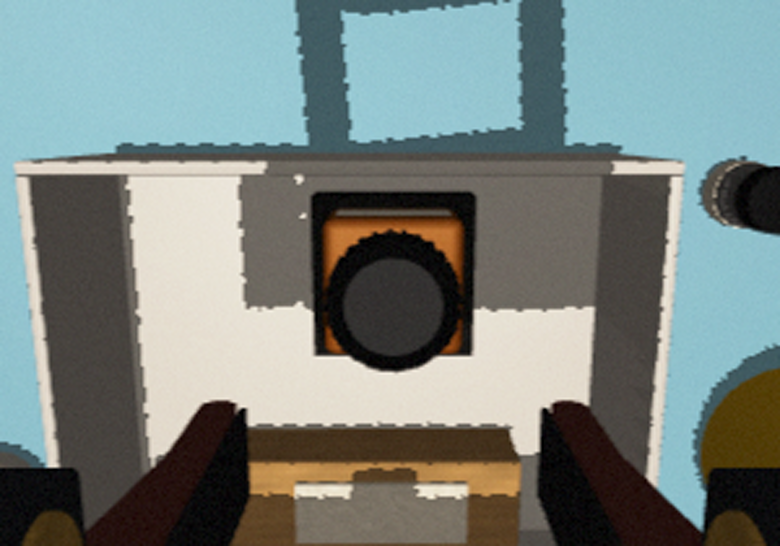

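View pics/s7.png

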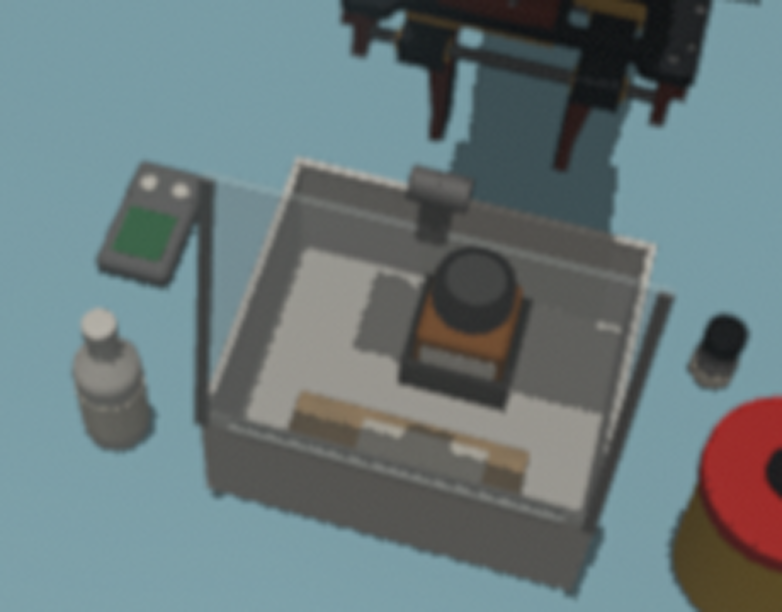

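View pics/d7.png

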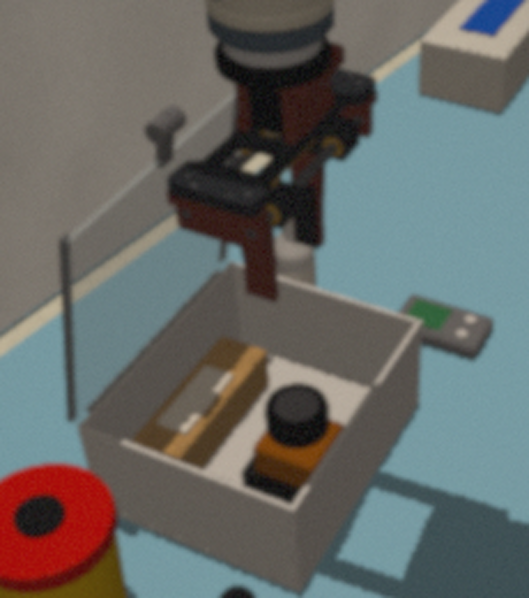

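```bash
python3 - <<'E'
from h import *
P=np.load("pose7.npy");W=camT("wrist",(P[:3],P[3:]));S=camT("scene");D=camT("side")
w=lambda x,y:(100+x/2.6,60+y/2.6); s=lambda x,y:(170+x/3.4,130+y/3.4); d=lambda x,y:(100+x/2.3,50+y/2.3)
print("cap",px2z(W,w(393.5,307),.095),px2z(S,s(475,275),.095),px2z(D,d(298,406),.095))
N=[px2z(W,w(*u),.033) for u in [(313,193),(475,193),(472,355),(315,355)]]
print("nest",np.mean(N,0),N, [np.linalg.norm(N[i]-N[i-1]) for i in range(4)])
g=tri([(S,s(440,190)),(D,d(166,127))]);print("bar",g,gp(1.4))
n=[px2z(W,w(*u),.104) for u in [(17,166),(684,166)]];print("near rim outer",n,np.mean(n,0),np.linalg.norm(n[0]-n[1]),np.arctan2(n[0][0]-n[1][0],n[1][1]-n[0][1]))
E
```

```text
cap [0.5788 0.1556 0.095 ] [0.5766 0.1551 0.095 ] [0.5754 0.1541 0.095 ]
nest [0.5779 0.1556 0.033 ] [array([0.5465, 0.1144, 0.033 ]), array([0.5354, 0.1855, 0.033 ]), array([0.6091, 0.1974, 0.033 ]), array([0.6205, 0.1251, 0.033 ])] [np.float64(0.07472629012596178), np.float64(0.07195869559848905), np.float64(0.07470613546089644), np.float64(0.0732480784462071)]
bar [0.6848 0.1567 0.3259] [0.6903 0.159  0.3293]
near rim outer [array([0.5469, 0.015 , 0.104 ]), array([0.5102, 0.2494, 0.104 ])] [0.5285 0.1322 0.104 ] 0.2372787782640107 0.15519249563259893
```

```bash
python3 - <<'E'
from h import *
C=np.array([.577,.1552,0]); a0=np.pi/2+.156-.8
command_gripper(.78)
q=down(a0); j=inverse_kinematics(list(C+[0,0,.14]),q); print(j)
move_pose(C+[0,0,.14],q)
snap("wrist","w8",None,1.5)
r=movel(C+[0,0,.066],v=.08,until_force=6)
print(r,get_time(),get_tcp_pos(),get_ft_force(),get_joint_pos()); 
snap("wrist","w9",None,1.5);snap("side","d9",(130,50,330,310),2.3)
E
```

```text
[ 0.2428  0.4874  1.7486 -0.      0.9055 -0.684 ]
False 14.0 [0.5774 0.1553 0.0664] [ 0.2718 -0.8329  0.0543] [ 0.2429  0.5959  1.7767  0.      0.7681 -0.6839]
```

View pics/w9.png

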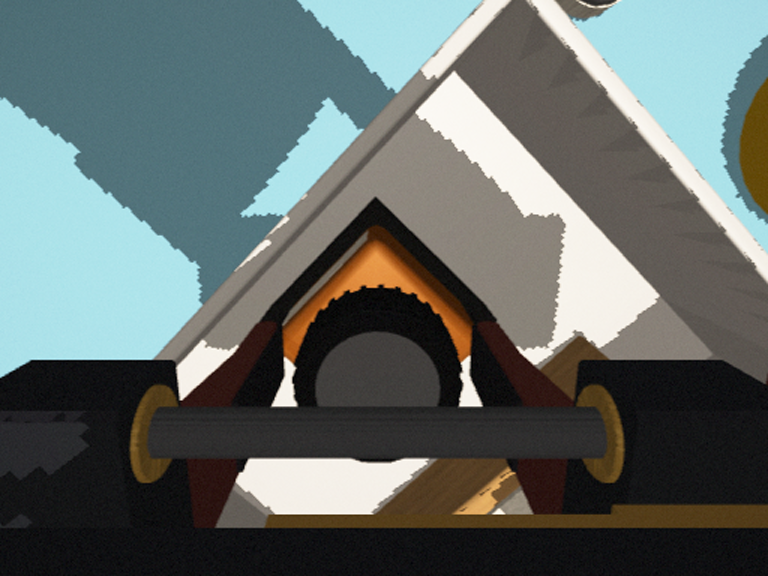

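View pics/d9.png

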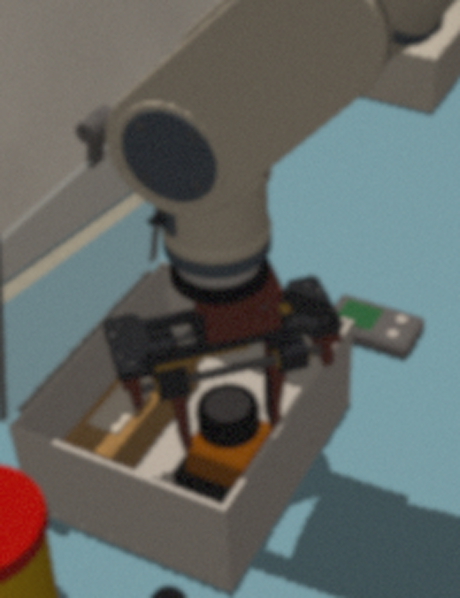

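```bash
python3 - <<'E'
from h import *
command_gripper(0.0)
print(get_time(),get_grip_width()*88,get_ft_force(),get_ft_torque(),get_tcp_pos())
j=np.array(get_joint_pos())
for k in range(4):
    j[5]-=.1; movej(j); print("%.2f"%(k*.1+.1),get_time(),get_ft_force(),get_ft_torque(),get_grip_width()*88,get_tcp_pos())
np.save("j.npy",j); snap("side","d10",(130,50,330,310),2.3);snap("wrist","w10",None,1.5)
E
```

```text
14.5167 51.00499545472419 [0.1186 0.3047 1.0369] [ 0.1599 -0.0716  0.0561] [0.5773 0.1554 0.0663]
0.10 14.7667 [-0.3578 -0.675  -0.986 ] [-0.0329 -0.0696  0.0857] 51.163798112281725 [0.5773 0.1553 0.0663]
0.20 15.0167 [ 1.041   0.1238 -0.0515] [-0.0013 -0.0147  0.0063] 51.342019495431686 [0.5773 0.1553 0.0663]
0.30 15.2667 [-0.8744 -1.4542  1.4171] [ 0.0032 -0.0131  0.08  ] 51.40897560143912 [0.5773 0.1553 0.0663]
0.40 15.5167 [-0.4721  0.0019  0.0512] [-0.019  -0.002   0.0651] 51.23041243327141 [0.5772 0.1554 0.0662]
```

View pics/w10.png

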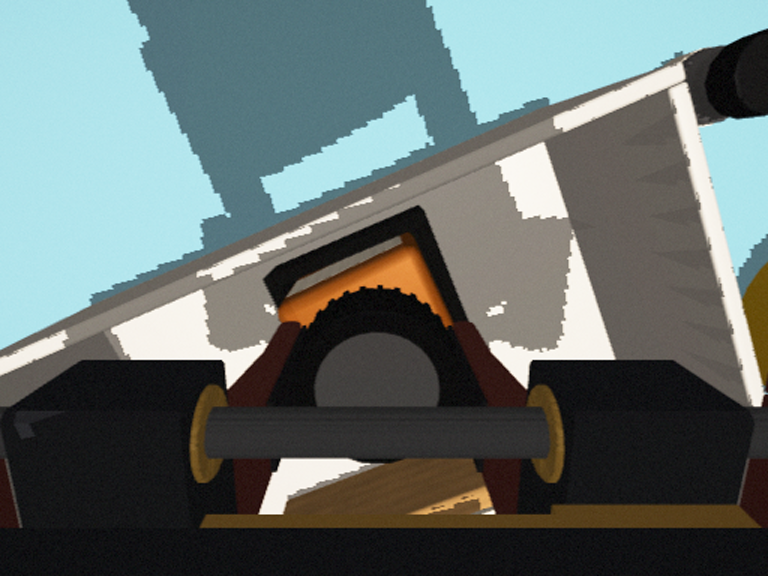

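```bash
python3 - <<'E'
from h import *
j=np.load("j.npy")
ims=[cv2.imread("pics/w10.png")[270:400,280:480]]
for k in range(3):
    j[5]-=.13; movej(j); snap("wrist",f"w11_{k}",None,1.5); ims.append(cv2.imread(f"pics/w11_{k}.png")[270:400,280:480])
    print("%.2f"%(.4+(k+1)*.13),get_ft_force(),get_ft_torque(),get_tcp_pos(),get_grip_width()*88)
np.save("j.npy",j);print(get_time())
cv2.imwrite("pics/cmp.png",cv2.resize(np.vstack([np.hstack(ims[:2]),np.hstack(ims[2:])]),None,fx=2,fy=2))
E
```

```text
0.53 [-0.0714 -0.0985  1.1352] [-0.0124 -0.0246 -0.0387] [0.5772 0.1554 0.0663] 51.28800140485911
0.66 [-0.2437  0.2569  0.055 ] [ 0.0231 -0.0026 -0.0043] [0.5773 0.1554 0.0663] 51.537050088826156
0.79 [0.4076 0.0198 1.0222] [ 0.1129 -0.0001  0.025 ] [0.5774 0.1554 0.0663] 51.41719666092426
16.5167
```

View pics/cmp.png

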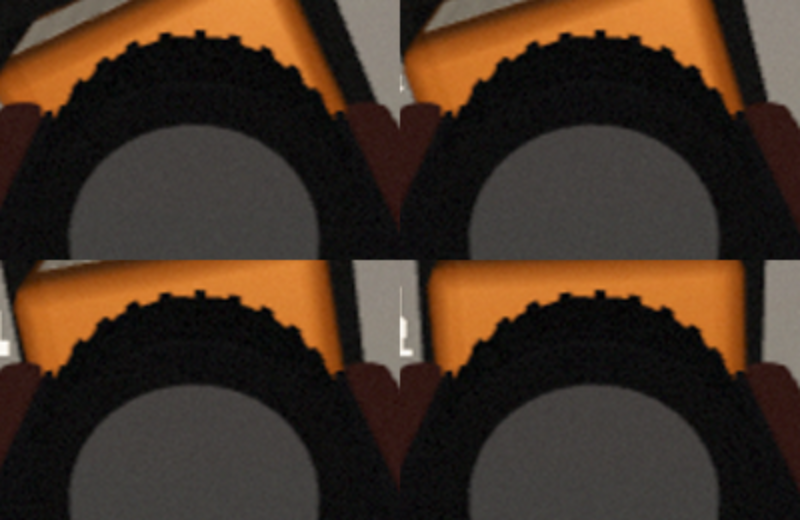

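```bash
python3 - <<'E'
from h import *
j=np.load("j.npy"); t=.79
def m():
    return np.mean([get_ft_force() for _ in range(3)],0)
base=m();print(base)
while t<1.30:
    st=.1 if t<.88 else .04
    j[5]-=st; t+=st; movej(j); wait(.1); f=m(); tz=get_ft_torque()[2]
    print("%.2f"%t,f,"tz %.3f"%tz,get_tcp_pos()[2])
    if f[2]-base[2]>4.5: print("free?");break
np.save("j.npy",j);print(t,j[5],get_time())
snap("wrist","w12",None,1.5)
E
```

```text
[0.4076 0.0198 1.0222]
0.89 [-1.149  -0.1908  2.6643] tz -0.001 0.06637530366914791
0.93 [-0.2695  0.0082  3.8061] tz 0.011 0.06638551527228817
0.97 [-0.1909 -0.089   4.4227] tz 0.013 0.06637834856313171
1.01 [-1.3036 -0.0969  4.767 ] tz 0.097 0.06642243499888421
1.05 [-0.9023  0.4166  5.803 ] tz 0.016 0.0665545716874056
free?
1.05 -1.7339263587914604 18.2667
```

View pics/w12.png

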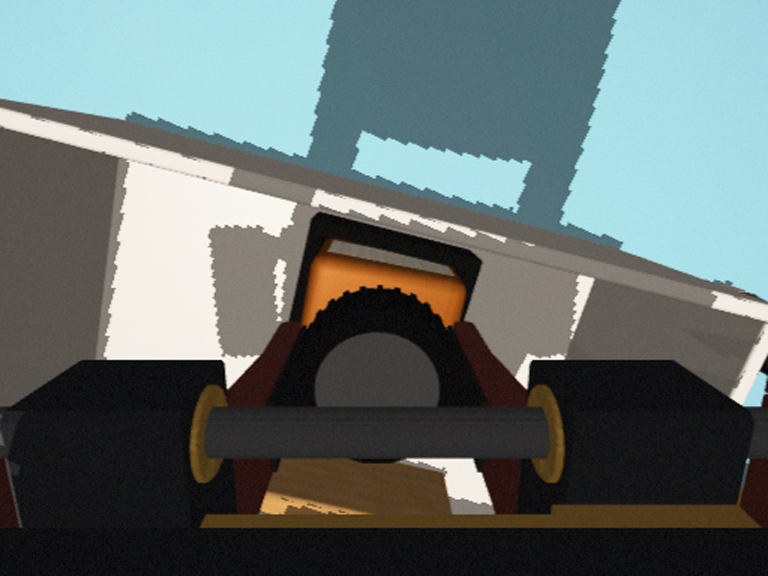

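```bash
python3 - <<'E'
from h import *
j=np.load("j.npy"); t=1.05
while t<1.249:
    j[5]-=.04; t+=.04; movej(j); wait(.15); f=np.array(get_ft_force())
    print("%.2f"%t,f,"tz %.3f"%get_ft_torque()[2],get_tcp_pos()[2])
wait(.3); print(get_ft_force(),get_time())
np.save("j.npy",j)
snap("wrist","w13",None,1.5)
E
```

```text
1.09 [-0.3306 -0.7398  6.8576] tz 0.057 0.06669300101160426
1.13 [-0.6309 -0.8342  6.7118] tz 0.002 0.0667224365710937
1.17 [-0.8934 -0.1869  6.3288] tz -0.003 0.06670681730577727
1.21 [-0.5069  0.629   6.2853] tz 0.084 0.06675026440383378
1.25 [ 0.0544 -0.6023  6.2864] tz 0.060 0.06676815329076752
[-1.177  -0.1389  5.8695] 20.6167
```

View pics/w13.png

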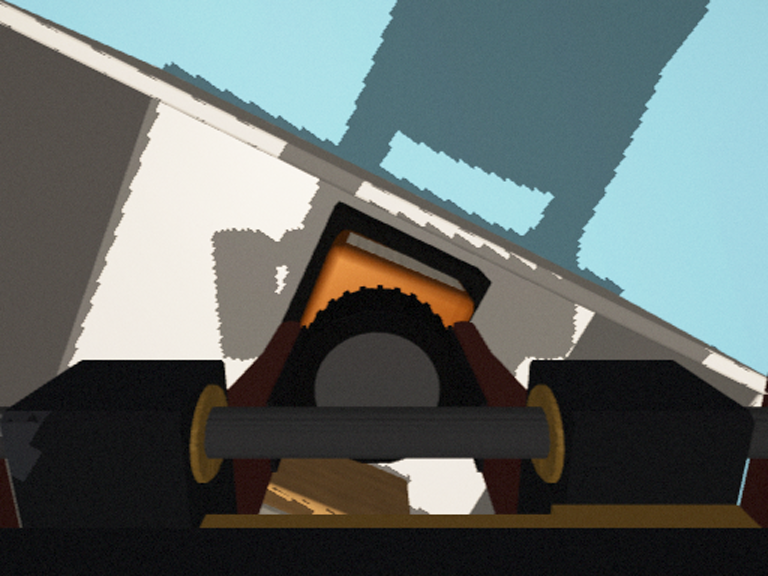

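```bash
python3 - <<'E'
from h import *
for dz in (.001,.001,.002,.002,.002):
    p=get_tcp_pos(); movel(p+[0,0,dz],v=.03); wait(.1); print(get_tcp_pos()[2],get_ft_force(),get_time())
snap("side","d14",(130,100,330,310),2.8);snap("wrist","w14",None,1.5)
E
```

```text
0.0677164094088735 [0.4879 0.0222 2.7841] 21.0167
0.06841876473887204 [ 0.1911 -0.1845 -0.6923] 21.3667
0.07045131343062565 [-0.3699 -0.0695 -0.6106] 21.7167
0.07253310442935726 [ 0.0954 -0.0272 -0.2755] 22.0667
0.07457705731480374 [ 0.7759 -0.4634 -0.4965] 22.4167
```

View pics/d14.png

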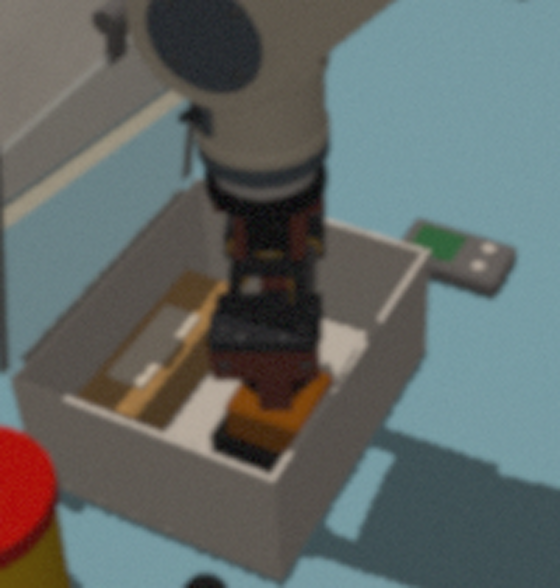

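View pics/w14.png

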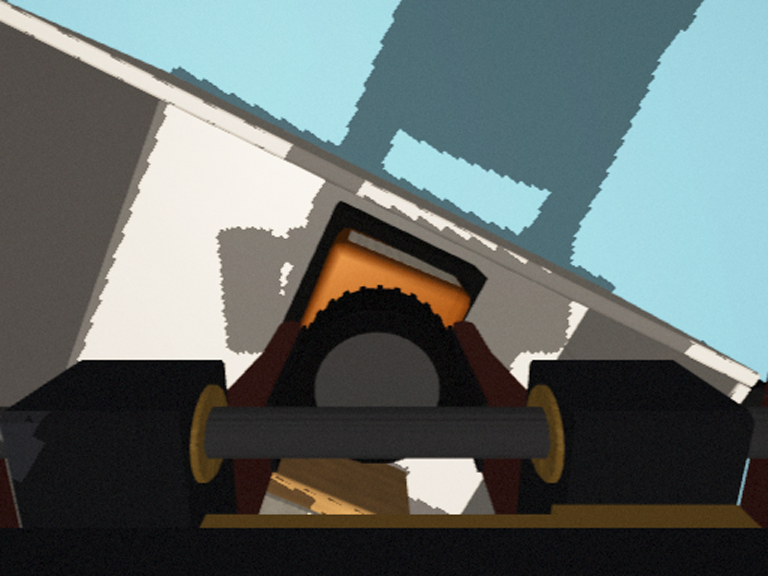

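```bash
python3 - <<'E'
from h import *
p=get_tcp_pos(); movel([p[0],p[1],.1045],v=.05); wait(.3)
print(get_tcp_pos(),rot(get_ee_rot()).as_matrix()[:,2],get_ft_force(),get_grip_width()*88,get_time())
snap("side","d15",(80,0,330,310),1.9);snap("scene","s15",(170,60,400,310),2.4);snap("wrist","w15",None,1.5)
E
```

```text
[0.5774 0.1554 0.1042] [ 0.0002  0.0002 -1.    ] [ 0.0325  0.003  -0.584 ] 51.307542679387126 23.5667
```

View pics/d15.png

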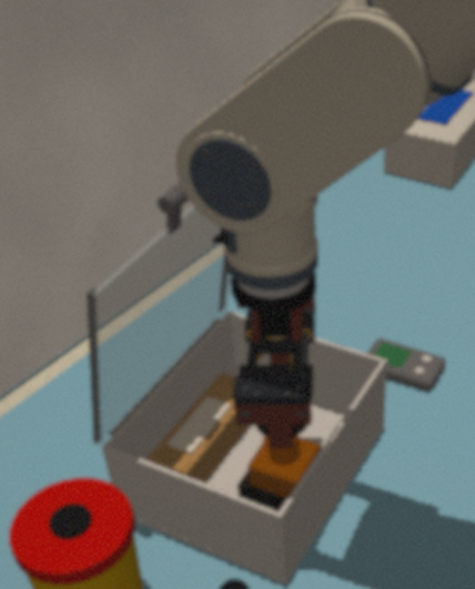

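View pics/s15.png

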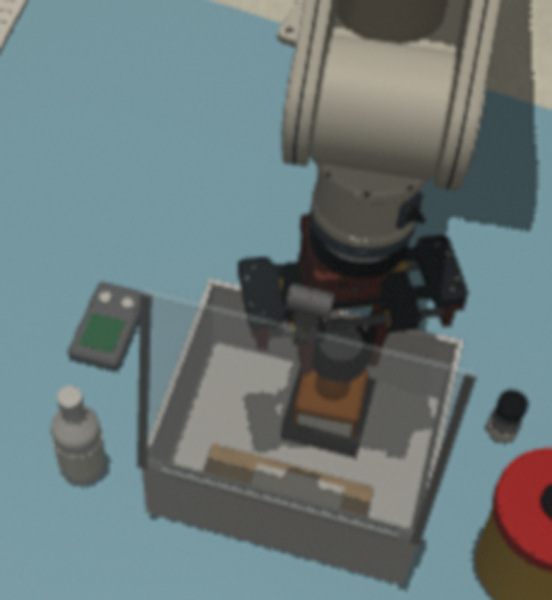

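View pics/w15.png

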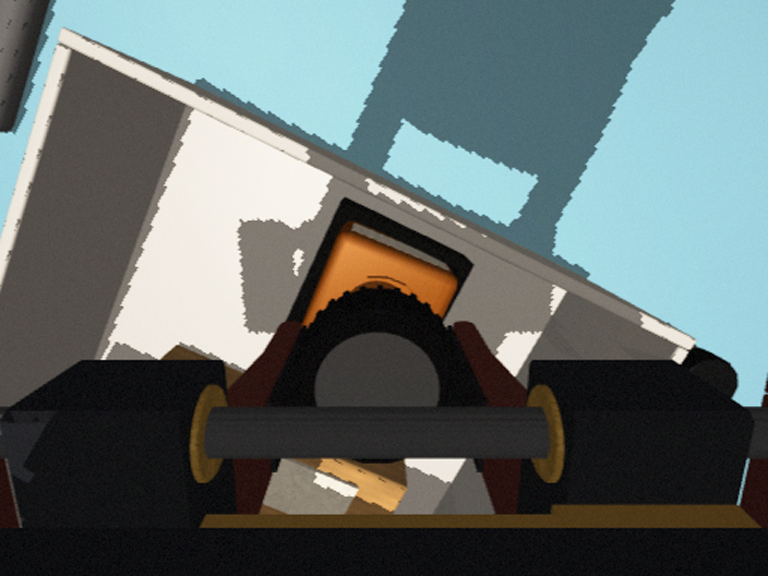

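```bash
python3 - <<'E'
from h import *
job_done(); print(get_time())
E
```

```text
the job is handed in; nothing more can be done
the job is handed in; nothing more can be done
```

I raised the lid to about 80° and unscrewed the cap. The arm now holds the cap level, straight above the jar. I handed the job in at about 23.6 s of the 56 s allowed.

- **Lid:** I pinched the grip bar by its ends and followed the hinge arc to a commanded 1.40 rad. Locating the bar in two camera views after release gave about 1.375–1.40 rad, and it was in the same place in the last picture, so the hinge is holding.
- **Cap turning:** I turned it 1.25 rad counter-clockwise. The upward force levelled off at about 6 N from roughly 1.09 rad, so it was probably free by then and I turned slightly past that point. The cap's ribs kept their position between the fingers, so it did not slip.
- **Cap lift:** During the lift the force dropped to about −0.5 N, which is the cap's weight alone. I raised the cap 38 mm, so its underside should be about 18 mm above the mouth and its centre about 31 mm above.
- **Final pictures:** The jar sits upright in its nest with its neck open. The spray bottle, vial, meter and yellow bin look undisturbed.

Two readings disagreed with what I expected:
- **Seal push:** It peaked at about 6.9 N and settled near 6 N, not the 9 N in the description.
- **Turning torque:** With the arm stopped between steps, it read near zero, not 0.3 N m. I did not measure it during motion.

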